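# Tighten the clip screw of a terracotta display stand with a click torque key

### The job

Take the red-handled torque key from its wooden rest, set it fully down on the square brass screw of the display stand and tighten the screw clockwise until the key breaks over with a click, then stop at once. Put the key back upright in its rest. Keep everything off the terracotta plaque, press gently, and leave the pots where they stand.

Things in the scene. Friction and masses are not known exactly. Their poses are not given: they have to be found in the camera images.
- key_grip (a point): Centre of the red wing handle of the T-shaped torque key: a bar 84 mm long (x), 16 mm thick (y: pinch it here) and 34 mm tall; z up. It lies 115 mm above the key's foot; the key is 132 mm tall. Below the wing come a 13 mm neck and a 50 mm wide black hub whose top is 26 mm below this point. Until it clicks, the wing is locked, its x along the socket's x.
- key_socket (a point): Middle of the key's foot: a steel socket block 30 x 30 mm with a square hole in its underside, 18 mm wide, 15 mm deep, mouth chamfered 1.5 mm; x and y along the block's sides, z up the shaft, 115 mm below the wing centre.
- screw_head (a point): Top centre of the brass clip screw: a square head 16 mm wide, 9 mm tall, with a 5 mm cone on top, on the flat steel clip; x, y along its sides, z up. Fully home, the socket's rim rests on the clip: key's foot 14 mm below this point. Loose at first, it turns clockwise (from above) with a light drag (under 0.1 N m) for 0.4 to 1.1 rad, then is tight at once.
- screw (a joint): Turn of the clip screw in rad, growing clockwise (tightening); it stays where it is left. The reading at which it is tight is not marked.
- rest_mouth (a point): Centre of the top of the wooden rest, a fixed block 80 x 80 x 45 mm with a square pocket 35 mm wide and 30 mm deep in which the key stands; x and y along its sides. Standing in it, the key's foot is 30 mm below this point.
- plaque: Terracotta sun plaque, a disc 110 mm across, fixed on the stand beside the screw; origin at the centre of its underside, 25 mm above the table; its top face is at 41 mm, a face in relief stands 12 mm higher. It lies 85 mm from the screw's axis, along the stand's y. Do not touch.
- clip: The steel clip under the screw head; origin on the screw's axis at the clip's top face, 48 mm above the table; x and y along the stand's sides. Do not press harder than about 25 N on it.
- stand: The display stand, fixed: a dark wooden plinth 150 (x) x 190 (y) x 25 mm; origin at the centre of its underside, y towards the plaque.
- cup_mid (a point): Terracotta cup, 66 mm wide, 60 mm tall; its centre. Leave it.
- bowl_mid (a point): Terracotta bowl, 96 mm wide, 40 mm tall; its centre. Leave it.
- jar_mid (a point): Terracotta jar with lid, 68 mm wide, 80 mm tall; its centre. Leave it.
- key: The torque key's shaft and socket, about 0.3 kg in all; origin at its foot, z up. Break-over: turned clockwise (from above) against more than about 0.3 N m the wing gives way on the shaft and the torque falls steadily as it swings on, to half at 0.17 rad; then comes a hard stop, which overloads the screw. Let go, it springs back. A yellow line on hub and collar shows it.
There are look-alikes about, which are no part of the job. What is shaped like the part that bears rest_mouth but purple or turquoise is not meant. Leave any turquoise look-alike of the key alone.

How it is judged:
On the way, in this order (a step that is already met when the one before it is completed fails the run):
1. the key is fully down on the screw, its socket around the square head (horizontal distance between key_socket and screw_head below 0.004 m and z of key_socket in the frame of clip below 0.003 m and angle between key's own z axis and vertical below 0.1 rad), for 0.1 s.
2. with the key on the screw and the screw tight, the key breaks over (angle between the x axis of key_grip and the x axis of key_socket, either way round above 0.02 rad and horizontal distance between key_socket and screw_head below 0.004 m and z of key_socket in the frame of clip below 0.006 m and value of joint screw above 1.11 rad).
At the end, for the whole second after the job is handed in: The screw has been tightened until the key broke over on it (by 0.02 rad or more) and is still within 0.09 rad of tight; the key stands in the pocket of its rest, foot within 6 mm of the pocket's centre and within 6 mm of its floor, upright within 0.1 rad, at rest and released (value of joint screw above 1.06 rad and horizontal distance between key_socket and rest_mouth below 0.006 m and z of key_socket in the frame of rest_mouth below -0.024 m and angle between key's own z axis and vertical below 0.1 rad and linear speed of key below 0.02 m/s and contact force between the fingers and key below 0.1 N); the robot touches nothing.
It fails at once if the wing is swung on more than 0.17 rad past the click (angle between the x axis of key_grip and the x axis of key_socket, either way round above 0.17 rad).
It fails at once if anything touches the terracotta plaque with more than 1 N (contact force between anything else and plaque above 1 N).
It fails at once if the key is pressed down on the clip with more than 25 N (contact force between key and clip above 25 N).
It fails at once if a pot is moved by more than 15 mm (distance of any of cup_mid, bowl_mid, jar_mid from where it was at the start of the episode above 0.015 m).
It also fails if it takes over 67 s, if anything falls off the work surface, if the arm or the gripper's body presses on something with over 40 N, if the wrist force passes 120 N, or if a joint passes its speed limit or range.

### The arm

A 6-joint arm with a two-finger parallel gripper is mounted at the origin on the work surface. World frame = base frame: x ahead of the robot, y to its left, z up, the work surface at z = 0. Lengths are in m, angles in rad, forces in N, time in s.
With the tool pointing down it reaches from about 0.35 to 0.8 m from the base axis. Payload 7.3 kg.
Tool frame: the origin (TCP) lies at the centre of the arm's flange, where the gripper is bolted on; the fingertips stand 173 mm ahead of it and the grasp point (between the pads) lies 155 mm ahead of it; z points along the fingers, y is the line along which they close (so a half turn about z gives the same grasp; the last joint's range is limited). The gripper opens to 85 mm and grips with 20 to 120 N. Pads are 22 mm wide; open, the fingers measure 114 mm over their backs; the gripper's body (76 mm by 85 mm) begins 54 mm behind the grasp point. The pads swing forward as they close: fully open they stand 13 mm farther back than shut.
Start: joints at [-1.352, 0.342, 1.524, -0, 1.275, -0.146], TCP at [0.187, -0.49, 0.405] pointing down, gripper open.
Joint ranges: [-2.53, 2.53], [-0.77, 2.02], [0.04, 2.7], [-1, 4.14], [0.28, 2.66], [-3.11, 3.11]. Speed limits (rad/s): [2.57, 2.57, 3.14, 3.14, 3.14, 3.14].

### API

Orientations are given as a unit quaternion [x, y, z, w].
In Python, from cell import robot gives the robot as it stands.
- The arm moves only by the tool arm_command, never from a script. Its argument "steps" is a list of rows, each an object of numbers: "rx", "ry", "rz": the turn, a rotation vector about the tool's x, y, z in rad; "tx", "ty", "tz": the shift along the tool's x, y, z in mm; "grip": the finger opening in mm, from 0 to 85.4. In form: [{"rx": .., "ry": .., "rz": .., "tx": .., "ty": .., "tz": .., "grip": ..}, ...]. A call has 1 to 5 rows; each row is the pose to reach, as a shift and turn from the pose commanded when the call began, along the tool's axes at that moment; what a row does not reach only later rows make up. A row lasts 1/8 s, in which the tool goes at most 62.5 mm and 10.7 degrees, less where a joint would pass 70% of its speed; a pose out of reach is approached as far as the arm can. A call with a gripper value outside its range is refused whole. The fingers move at their own pace and stop on an object; "squeeze" is the grip in N (left out, the last holds). Time passes only in rows, so rows that repeat a pose let the fingers close. It gives the time, the measured TCP pose, the force, the opening and the grip force at its end, in the units of the state.
- robot.get_state(): the state, without advancing time (a new reading comes with each control period).
- robot.read_camera(name): name is "scene" or "top" or "wrist"; returns a dict with "image" (420x560x3 uint8, red, green, blue), "intrinsics" (3x3 intrinsics, pixels), "rvec" (rotation vector, rad) and "tvec" (3), from world to camera coordinates, as OpenCV has them; the wrist camera has in their place "T_tool_cam" (4x4, takes a point from camera to tool coordinates, whose origin is the TCP and whose axes are the flange's). Camera axes: x right, y down, z forward; pixel columns grow to the right and rows downward; lengths in m; the calibration is good to about 2 mm. A picture is of the moment at which its call begins: read the wrist's pose just before it. There is no depth.
- robot.sign_off(): hands the job in; it is judged then, once.
The state is a dict: "time_s": time; "joint_pos": joint angles; "qvel": joint speeds; "effort": joint torques, N m; "eef_pos": TCP position; "tcp_rot": TCP orientation; "force": force on the tool from outside, world axes, zero at the start; "wrist_torque": the same for the moment, N m; "opening": finger opening in m; "finger_force": force on a finger pad.
Only numpy, scipy, OpenCV 4.12 (cv2) and the standard library are available. Lean on these libraries where they do the work, as an engineer would, in place of code of your own. Each camera call takes 0.05 s, during which the arm holds its last target. There are 200 camera calls.

## Working session

There is one attempt and no reset: what is moved stays moved. The work goes in short steps, Python scripts to look and compute and a tool call to move; the robot and the scene stay as the last step left them, time stands still between calls to the robot, and variables do not carry over. Pictures are saved under pics/ and viewed, at most 10 in all, crops included, and the job is handed in when it is done.

Besides the shell and the picture viewer there is one more tool, called after "Emit:" as name(argument=value, ...), one argument or row to a line, values as JSON. arm_command: Moves the arm, as the interface text tells. Its arguments: {"type":"object","properties":{"steps":{"type":"array","items":{"type":"object","properties":{"rx":{"type":"number"},"ry":{"type":"number"},"rz":{"type":"number"},"tx":{"type":"number"},"ty":{"type":"number"},"tz":{"type":"number"},"grip":{"type":"number"}}}},"squeeze":{"type":"number"}},"required":["steps"]}

```bash
mkdir -p pics; cat > h.py <<'E'
import numpy as np, cv2
from scipy.spatial.transform import Rotation as R
from cell import robot
def cam(name):
    s=robot.get_state(); c=robot.read_camera(name)
    if name=='wrist':
        T=np.eye(4);T[:3,:3]=R.from_quat(s['tcp_rot']).as_matrix();T[:3,3]=s['eef_pos'];T=T@np.array(c['T_tool_cam'])
    else:
        M=np.eye(4);M[:3,:3]=cv2.Rodrigues(np.array(c['rvec'],float))[0];M[:3,3]=np.ravel(c['tvec']);T=np.linalg.inv(M)
    return c['image'],np.array(c['intrinsics'],float),T
def ray(K,T,u,v):
    d=T[:3,:3]@np.linalg.solve(K,[u,v,1.]);return T[:3,3],d
def onz(K,T,u,v,z):
    o,d=ray(K,T,u,v);return o+d*(z-o[2])/d[2]
def proj(K,T,p):
    q=np.linalg.inv(T)@np.append(p,1);q=K@q[:3];return q[:2]/q[2]
def save(n,im,s=None):
    if s: im=cv2.resize(im,None,fx=s,fy=s,interpolation=cv2.INTER_CUBIC)
    cv2.imwrite('pics/'+n,im[...,::-1])
E
python3 - <<'E'
from h import *
for n in('top','scene'):
    im,K,T=cam(n); save(n+'0.png',im); print(n,K.tolist(),T.round(3).tolist()); np.savez(n+'0.npz',im=im,K=K,T=T)
print(robot.get_state())
E
```

```text
top [[545.0692242581591, 0.0, 276.96541633690055], [0.0, 545.0692242581591, 199.88177427831064], [0.0, 0.0, 1.0]] [[-0.002, -0.991, 0.133, 0.476], [-1.0, 0.004, 0.021, -0.067], [-0.022, -0.133, -0.991, 1.185], [0.0, 0.0, 0.0, 1.0]]
scene [[519.1812686798052, 0.0, 283.56029821938716], [0.0, 519.1812686798052, 208.92423926297948], [0.0, 0.0, 1.0]] [[-0.779, 0.384, -0.495, 1.21], [0.627, 0.477, -0.616, 0.665], [-0.001, -0.791, -0.612, 0.842], [0.0, 0.0, 0.0, 1.0]]
{'time_s': 0.1, 'joint_pos': array([-1.35200816e+00,  3.42651402e-01,  1.52493193e+00, -8.20522384e-06,
        1.27540328e+00, -1.46014546e-01]), 'qvel': array([ 0.00060064, -0.00188068, -0.00151738,  0.00167653,  0.00145542,
       -0.0002048 ]), 'effort': array([ 1.85467725e-03, -4.34447551e+01, -2.46491843e+01, -4.64931031e-05,
        4.65582940e-03, -9.70325473e-07]), 'eef_pos': array([ 0.18728702, -0.49032469,  0.4040925 ]), 'tcp_rot': array([ 9.83410487e-01,  1.81392748e-01, -2.92767861e-05, -6.96376302e-04]), 'force': array([ 0.23047113, -0.8911539 , -0.32131012]), 'wrist_torque': array([ 0.0011309 , -0.03847646,  0.05323935]), 'finger_force': 0.0, 'opening': 0.08545088807478378}
```

View pics/top0.png

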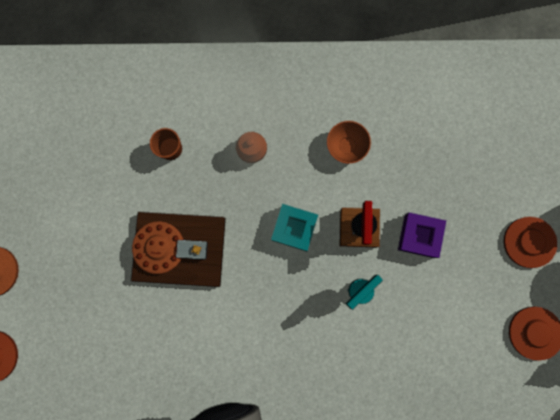

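View pics/scene0.png

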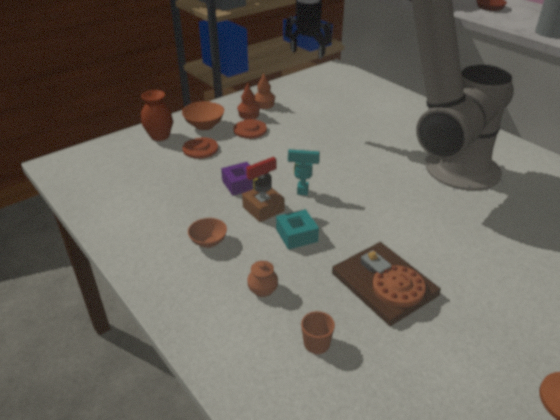

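The top view shows these candidates:
- **Key:** the red-winged key at (368,222) stands in the brown rest. The turquoise look-alike is at (363,292).
- **Rest:** the brown wooden rest is at (360,227). The turquoise one is at (295,227) and the purple one at (423,236).
- **Screw:** brass, at (195,250), with the plaque beside it at (157,247).

I choose the red key, the brown rest and the brass screw.

```bash
python3 - <<'E'
from h import *
d=np.load('top0.npz');im,K,T=d['im'],d['K'],d['T']
hsv=cv2.cvtColor(im,cv2.COLOR_RGB2HSV)
H,S,V=[hsv[...,i].astype(int) for i in range(3)]
def rect(m,x0,y0,x1,y1,z,name):
    k=np.zeros(m.shape,np.uint8);k[y0:y1,x0:x1]=m[y0:y1,x0:x1]
    cs,_=cv2.findContours(k,cv2.RETR_EXTERNAL,cv2.CHAIN_APPROX_NONE);c=max(cs,key=cv2.contourArea)
    b=cv2.boxPoints(cv2.minAreaRect(c)); P=np.array([onz(K,T,*p,z) for p in b])
    e=P[1]-P[0],P[2]-P[1]; print(name,cv2.minAreaRect(c)[0],P.mean(0).round(4),[ (round(np.hypot(*x[:2]),4),round(np.degrees(np.arctan2(x[1],x[0])),1)) for x in e])
rect(((H<5)|(H>175))&(S>180)&(V>100),340,190,400,260,.147,'wing')
rect((V<80)&(S>90),110,195,240,300,.025,'stand')
rect((H>15)&(H<28)&(S>110)&(V>100),180,235,212,265,.06,'screw')
rect((H>5)&(H<20)&(S>100),335,200,385,255,.045,'rest')
save('crop0.png',im[180:320,120:460],2.3)
E
```

```text
wing (368.0, 222.0) [ 0.5722 -0.2182  0.147 ] [(np.float64(0.0803), np.float64(-1.3)), (np.float64(0.0115), np.float64(-90.3))]
stand (177.54067993164062, 248.87974548339844) [0.5278 0.1702 0.025 ] [(np.float64(0.1475), np.float64(-1.9)), (np.float64(0.1926), np.float64(-94.0))]
screw (196.25003051757812, 249.25003051757812) [0.5248 0.124  0.06  ] [(np.float64(0.0136), np.float64(-17.6)), (np.float64(0.0145), np.float64(-108.4))]
rest (359.5, 227.0) [ 0.5712 -0.215   0.045 ] [(np.float64(0.0817), np.float64(-90.2)), (np.float64(0.0796), np.float64(178.5))]
```

View pics/crop0.png

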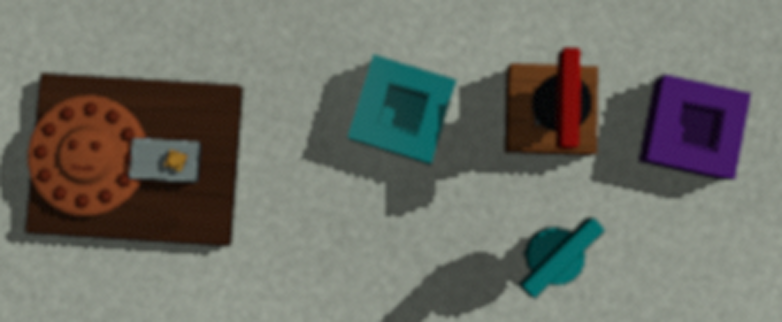

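The crop confirms it: the red key is in the brown rest, next to the turquoise and purple ones, and the brass screw is on the grey clip. I'll look at the screw with the wrist camera first, while the gripper is still empty.

```bash
cat >> h.py <<'E'
def go(p,yaw):
    """print tool-axis shift (mm) and turn for a tool-down pose at p with tool x at yaw (rad), from the measured pose"""
    s=robot.get_state(); R0=R.from_quat(s['tcp_rot']); Rt=R.from_euler('z',yaw)*R.from_euler('x',np.pi)
    print('shift',(R0.inv().apply(np.array(p)-s['eef_pos'])*1000).round(1),'turn',(R0.inv()*Rt).as_rotvec().round(4),'t',s['time_s'],'q6',s['joint_pos'][5].round(3))
E
python3 - <<'E'
from h import *
c=robot.read_camera('wrist');print(c['T_tool_cam'],c['intrinsics'])
T=np.array(c['T_tool_cam'])
yaw=0.3
Rt=(R.from_euler('z',yaw)*R.from_euler('x',np.pi)).as_matrix()
# place camera so that the optical axis hits the screw
a=T[:3,3]+T[:3,2]*0.24
go(np.array([.5248,.124,.06])-Rt@a,yaw); print(np.array([.5248,.124,.06])-Rt@a)
E
```

```text
[[ 4.46355257e-04 -9.61502305e-01 -2.74796502e-01  6.98467774e-02]
 [ 9.99999607e-01  2.18595157e-04  8.59455385e-04  2.01242230e-04]
 [-7.66299149e-04 -2.74796778e-01  9.61502025e-01  3.06862931e-02]
 [ 0.00000000e+00  0.00000000e+00  0.00000000e+00  1.00000000e+00]] [[322.68359999   0.         285.91457849]
 [  0.         322.68359999 206.50856988]
 [  0.           0.           1.        ]]
shift [ 530.6 -454.1   83.4] turn [-0.0011 -0.0001  0.0648] t 0.15 q6 -0.146
[0.52095795 0.12323808 0.32144678]
```

Emit:
arm_command(
  steps=[
    {"tx":53,"ty":-45,"grip":85},
    {"tx":100,"ty":-86},
    {"tx":147,"ty":-126},
    {"tx":194,"ty":-166},
    {"tx":240,"ty":-206},
  ],
)

```text
$.steps[0]: bad value
```

Emit:
arm_command(
  steps=[
    {"tx":47,"ty":-40},
    {"tx":94,"ty":-80},
    {"tx":141,"ty":-120},
    {"tx":188,"ty":-160},
    {"tx":235,"ty":-200},
  ],
)

```text
$.steps[0]: bad value
```

Emit:
arm_command(
  steps=[
    {"tx":47,"ty":-40},
    {"tx":56,"ty":-48,"tz":40,"rz":0.06},
    {"tx":56,"ty":-48,"tz":83,"rz":0.06},
    {"tx":56,"ty":-48,"tz":83,"rz":0.06},
    {"tx":56,"ty":-48,"tz":83,"rz":0.06},
  ],
)

```text
$.steps[0]: bad value
```

```bash
python3 - <<'E'
from h import *
print(robot.get_state()['eef_pos'],robot.get_state()['joint_pos'])
im,K,T=cam('wrist');np.savez('w1.npz',im=im,K=K,T=T)
u,v=proj(K,T,[.525,.124,.055]).astype(int);print(u,v)
save('w1.png',im)
E
```

```text
[ 0.18729171 -0.49034484  0.40420316] [-1.35200952e+00  3.42535897e-01  1.52478684e+00 -1.39247945e-06
  1.27541302e+00 -1.45996630e-01]
-532 -758
```

View pics/w1.png

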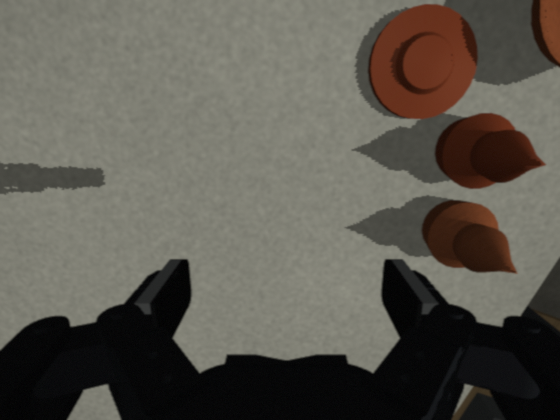

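The moves were refused because every row needs all its fields. The picture only shows the start view, with pots at the right and no key or screw.

Emit:
arm_command(
  steps=[
    {"rx":0,"ry":0,"rz":0,"tx":47,"ty":-40,"tz":0,"grip":85},
    {"rx":0,"ry":0,"rz":0,"tx":94,"ty":-80,"tz":0,"grip":85},
    {"rx":0,"ry":0,"rz":0,"tx":141,"ty":-120,"tz":0,"grip":85},
    {"rx":0,"ry":0,"rz":0,"tx":188,"ty":-160,"tz":0,"grip":85},
    {"rx":0,"ry":0,"rz":0,"tx":235,"ty":-200,"tz":0,"grip":85},
  ],
)

```text
time_s: 0.82
eef_pos: [0.336, -0.218, 0.4048]
tcp_rot: [0.983, 0.181, 0.0, 0.0]
force: [0.6, 0.2, 0.5]
opening: 0.085
finger_force: 0.0
```

Emit:
arm_command(
  steps=[
    {"rx":0,"ry":0,"rz":0,"tx":47,"ty":-40,"tz":0,"grip":85},
    {"rx":0,"ry":0,"rz":0,"tx":94,"ty":-80,"tz":0,"grip":85},
    {"rx":0,"ry":0,"rz":0,"tx":141,"ty":-120,"tz":0,"grip":85},
    {"rx":0,"ry":0,"rz":0,"tx":188,"ty":-160,"tz":0,"grip":85},
    {"rx":0,"ry":0,"rz":0,"tx":235,"ty":-200,"tz":0,"grip":85},
  ],
)

```text
time_s: 1.45
eef_pos: [0.4843, 0.053, 0.4047]
tcp_rot: [0.983, 0.182, 0.0, 0.0]
force: [1.0, -1.2, -0.8]
opening: 0.0851
finger_force: 0.0
```

Emit:
arm_command(
  steps=[
    {"rx":0,"ry":0,"rz":0,"tx":47,"ty":-40,"tz":0,"grip":85},
    {"rx":0,"ry":0,"rz":0.06,"tx":61,"ty":-54,"tz":40,"grip":85},
    {"rx":0,"ry":0,"rz":0.06,"tx":61,"ty":-54,"tz":83,"grip":85},
    {"rx":0,"ry":0,"rz":0.06,"tx":61,"ty":-54,"tz":83,"grip":85},
    {"rx":0,"ry":0,"rz":0.06,"tx":61,"ty":-54,"tz":83,"grip":85},
  ],
)

```text
time_s: 2.08
eef_pos: [0.5219, 0.1229, 0.3231]
tcp_rot: [0.988, 0.152, 0.001, 0.0]
force: [1.0, 0.2, 0.1]
opening: 0.0851
finger_force: 0.0
```

```bash
python3 - <<'E'
from h import *
print(robot.get_state()['eef_pos'],robot.get_state()['joint_pos'])
im,K,T=cam('wrist');np.savez('w1.npz',im=im,K=K,T=T)
u,v=proj(K,T,[.525,.124,.055]).astype(int);print(u,v)
save('w1b.png',im[max(v-60,0):v+60,u-80:u+80],5)
E
```

```text
[0.52190816 0.12287167 0.3231175 ] [ 8.82755828e-02  4.40649900e-01  1.61329409e+00 -1.50862013e-04
  1.08584351e+00  1.35474648e+00]
285 205
```

View pics/w1b.png

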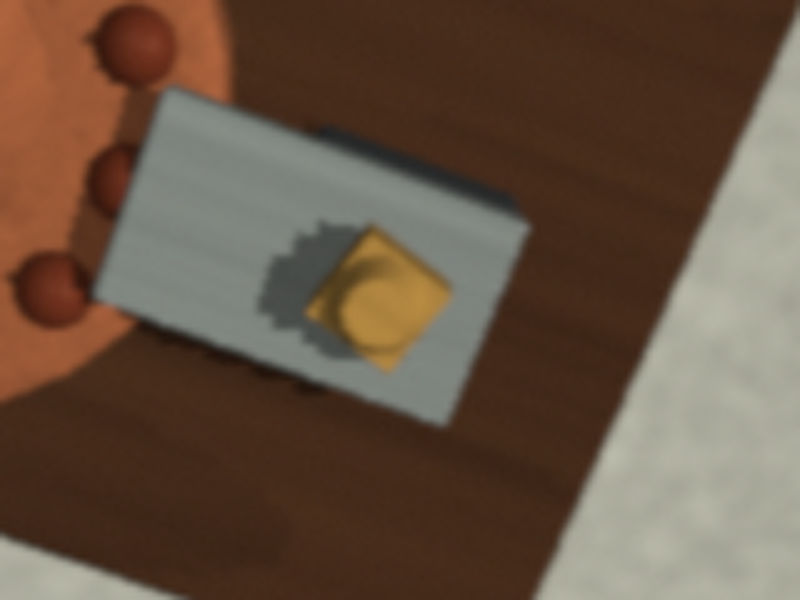

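The wrist crop shows the brass square with corners near (372,225), (454,293), (388,373) and (305,312) in the crop, on the grey clip with the plaque at the left. I'll measure those corners.

```bash
python3 - <<'E'
from h import *
d=np.load('w1.npz');im,K,T=d['im'],d['K'],d['T']
P=np.array([onz(K,T,285-80+x/5-.4,205-60+y/5-.4,.057) for x,y in [(372,225),(454,293),(388,373),(305,312)]])
print(P.round(4),P.mean(0).round(4))
for i in range(4):
    e=P[(i+1)%4]-P[i];print(np.hypot(*e[:2]).round(4),np.degrees(np.arctan2(e[1],e[0])).round(1))
hsv=cv2.cvtColor(im,cv2.COLOR_RGB2HSV);m=((hsv[...,0]>12)&(hsv[...,0]<28)&(hsv[...,1]>130)&(hsv[...,2]>90)).astype(np.uint8)
k=np.zeros_like(m);k[160:250,235:335]=m[160:250,235:335]
c=max(cv2.findContours(k,0,1)[0],key=cv2.contourArea);r=cv2.minAreaRect(c);B=np.array([onz(K,T,*p,.057) for p in cv2.boxPoints(r)]);print(r,B.mean(0).round(4),[np.degrees(np.arctan2(*(B[i+1]-B[i])[[1,0]])).round(1) for i in range(3)],np.hypot(*(B[1]-B[0])[:2]))
# next: look at key wing, yaw 0
c=robot.read_camera('wrist');Tc=np.array(c['T_tool_cam']);Rt=R.from_euler('x',np.pi).as_matrix()
p=np.array([.572,-.217,.147])-Rt@(Tc[:3,3]+Tc[:3,2]*0.2); p[2]=.40; print(p); go(p,-.02)
E
```

```text
[[0.536  0.1321 0.057 ]
 [0.5296 0.1172 0.057 ]
 [0.5145 0.1229 0.057 ]
 [0.52   0.1379 0.057 ]] [0.525  0.1275 0.057 ]
0.0162 -113.0
0.0162 159.2
0.0159 69.7
0.017 -19.7
((280.5000305175781, 204.50001525878906), (20.60000228881836, 21.000001907348633), 36.869895935058594) [0.5252 0.1276 0.057 ] [np.float64(-19.0), np.float64(-110.2), np.float64(161.8)] 0.016234319368278342
[ 0.55709107 -0.21663311  0.4       ]
shift [-67.9 334.4 -76.2] turn [ 3.000e-04 -3.700e-03  3.241e-01] t 2.175 q6 1.355
```

Emit:
arm_command(
  steps=[
    {"rx":0,"ry":0,"rz":0,"tx":0,"ty":40,"tz":-50,"grip":85},
    {"rx":0,"ry":0,"rz":0.1,"tx":-15,"ty":95,"tz":-76,"grip":85},
    {"rx":0,"ry":0,"rz":0.2,"tx":-30,"ty":155,"tz":-76,"grip":85},
    {"rx":0,"ry":0,"rz":0.3,"tx":-45,"ty":215,"tz":-76,"grip":85},
    {"rx":0,"ry":0,"rz":0.325,"tx":-55,"ty":275,"tz":-76,"grip":85},
  ],
)

```text
time_s: 2.8
eef_pos: [0.551, -0.158, 0.4001]
tcp_rot: [1.0, -0.011, 0.002, 0.001]
force: [1.0, 0.0, -0.5]
opening: 0.0849
finger_force: 0.0
```

```bash
python3 - <<'E'
from h import *
go([.557,-.217,.40],-.02)
E
```

```text
shift [ 7.3 58.8  0.2] turn [ 0.0015 -0.0036 -0.0026] t 2.8 q6 1.18
```

Emit:
arm_command(
  steps=[
    {"rx":0,"ry":-0.004,"rz":0,"tx":7,"ty":59,"tz":0,"grip":85},
    {"rx":0,"ry":-0.004,"rz":0,"tx":7,"ty":59,"tz":0,"grip":85},
    {"rx":0,"ry":-0.004,"rz":0,"tx":7,"ty":59,"tz":0,"grip":85},
  ],
)

```text
time_s: 3.18
eef_pos: [0.557, -0.2149, 0.3988]
tcp_rot: [1.0, -0.011, -0.001, 0.0]
force: [-0.2, 0.9, -0.3]
opening: 0.0844
finger_force: 0.0
```

```bash
python3 - <<'E'
from h import *
im,K,T=cam('wrist');np.savez('w2.npz',im=im,K=K,T=T);print(T[:3,3])
hsv=cv2.cvtColor(im,cv2.COLOR_RGB2HSV);H,S,V=[hsv[...,i].astype(int) for i in range(3)]
m=(((H<5)|(H>174))&(S>170)&(V>110)).astype(np.uint8)
c=max(cv2.findContours(m,0,1)[0],key=cv2.contourArea);r=cv2.minAreaRect(c);print(r)
B=np.array([onz(K,T,*p,.147) for p in cv2.boxPoints(r)]);print(B.round(4),B.mean(0))
save('w2.png',im)
E
```

```text
[ 0.62679218 -0.21658634  0.36791389]
((288.16021728515625, 190.9443359375), (19.01249885559082, 112.1331558227539), 0.8303154110908508)
[[ 0.5322 -0.2088  0.147 ]
 [ 0.6132 -0.2121  0.147 ]
 [ 0.6127 -0.2249  0.147 ]
 [ 0.5317 -0.2229  0.147 ]] [ 0.57244616 -0.2171717   0.147     ]
```

View pics/w2.png

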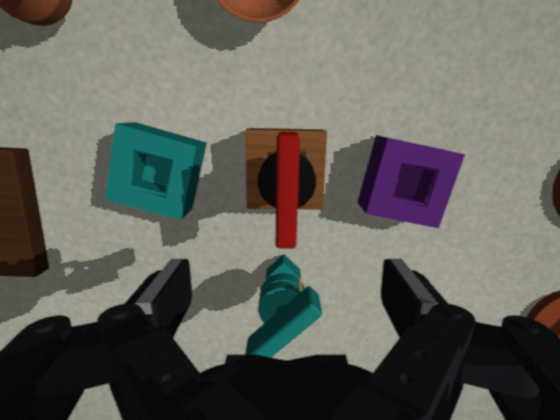

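The wrist view shows the red wing at (288,190) on the brown rest, with the turquoise key behind it at (285,310) and clear of the approach. The wing's centre is (0.572, -0.217) and its yaw is about -0.03.

```bash
python3 - <<'E'
from h import *
go([.5722,-.217,.288],-.03)
d=np.load('w2.npz')
P=np.array([onz(d['K'],d['T'],u,v,.045) for u,v in [(247,129),(326,131),(325,210),(247,208)]]);print(P.round(4),P.mean(0))
E
```

```text
shift [ 15.5   2.5 110.7] turn [0.0003 0.0028 0.01  ] t 3.225 q6 1.096
[[ 0.613  -0.1786  0.045 ]
 [ 0.6095 -0.2556  0.045 ]
 [ 0.529  -0.2556  0.045 ]
 [ 0.5329 -0.1743  0.045 ]] [ 0.57113411 -0.21603246  0.045     ]
```

Emit:
arm_command(
  steps=[
    {"rx":0,"ry":0.003,"rz":0.01,"tx":15,"ty":2.5,"tz":0,"grip":85},
    {"rx":0,"ry":0.003,"rz":0.01,"tx":15,"ty":2.5,"tz":40,"grip":70},
    {"rx":0,"ry":0.003,"rz":0.01,"tx":15,"ty":2.5,"tz":80,"grip":60},
    {"rx":0,"ry":0.003,"rz":0.01,"tx":15,"ty":2.5,"tz":110,"grip":50},
    {"rx":0,"ry":0.003,"rz":0.01,"tx":15,"ty":2.5,"tz":110,"grip":40},
  ],
)

```text
time_s: 3.85
eef_pos: [0.5714, -0.2158, 0.2861]
tcp_rot: [1.0, -0.014, -0.002, -0.001]
force: [-0.5, 0.1, 0.1]
opening: 0.0397
finger_force: 0.0
```

Emit:
arm_command(
  steps=[
    {"rx":0,"ry":0,"rz":0,"tx":0,"ty":0,"tz":0,"grip":10},
    {"rx":0,"ry":0,"rz":0,"tx":0,"ty":0,"tz":0,"grip":10},
    {"rx":0,"ry":0,"rz":0,"tx":0,"ty":0,"tz":0,"grip":10},
    {"rx":0,"ry":0,"rz":0,"tx":0,"ty":0,"tz":0,"grip":10},
    {"rx":0,"ry":0,"rz":0,"tx":0,"ty":0,"tz":0,"grip":10},
  ],
  squeeze=80,
)

```text
time_s: 4.47
eef_pos: [0.5723, -0.2174, 0.2898]
tcp_rot: [1.0, -0.015, 0.001, 0.0]
force: [0.8, 2.5, 7.7]
opening: 0.0148
finger_force: 78.4
```

```bash
python3 - <<'E'
from h import *
s=robot.get_state();print({k:np.round(s[k],4) for k in('time_s','eef_pos','tcp_rot','force','wrist_torque','opening','finger_force','joint_pos')})
E
```

```text
{'time_s': np.float64(4.475), 'eef_pos': array([ 0.5723, -0.2174,  0.2898]), 'tcp_rot': array([ 9.999e-01, -1.510e-02,  1.300e-03,  4.000e-04]), 'force': array([0.78  , 2.5001, 7.6931]), 'wrist_torque': array([ 0.7026, -0.0268,  0.0342]), 'opening': np.float64(0.0148), 'finger_force': np.float64(78.3524), 'joint_pos': array([-4.8820e-01,  6.0340e-01,  1.4261e+00,  5.0000e-04,  1.1094e+00,
        1.1125e+00])}
```

Emit:
arm_command(
  steps=[
    {"rx":0,"ry":0,"rz":0,"tx":0,"ty":0,"tz":-25,"grip":10},
    {"rx":0,"ry":0,"rz":0,"tx":0,"ty":0,"tz":-55,"grip":10},
    {"rx":0,"ry":0,"rz":0,"tx":0,"ty":0,"tz":-85,"grip":10},
    {"rx":0,"ry":0,"rz":0,"tx":0,"ty":0,"tz":-110,"grip":10},
    {"rx":0,"ry":0,"rz":0,"tx":0,"ty":0,"tz":-110,"grip":10},
  ],
)

```text
time_s: 5.1
eef_pos: [0.572, -0.2178, 0.3998]
tcp_rot: [1.0, -0.015, 0.002, 0.001]
force: [-0.1, 0.1, -2.7]
opening: 0.0146
finger_force: 78.6
```

```bash
python3 - <<'E'
from h import *
s=robot.get_state();print(s['eef_pos'],s['tcp_rot'],s['force'],s['wrist_torque'],s['finger_force'])
im,K,T=cam('wrist');np.savez('w3.npz',im=im,K=K,T=T)
im2,K2,T2=cam('scene');np.savez('s3.npz',im=im2,K=K2,T=T2)
p=s['eef_pos']-[0,0,.22];u,v=proj(K2,T2,p).astype(int);a=cv2.resize(im2[v-45:v+45,u-40:u+40],None,fx=5,fy=5,interpolation=2)
print('scene crop origin',u-40,v-45)
b=cv2.resize(im[100:330,200:370],None,fx=450/230,fy=450/230,interpolation=2);save('w3.png',np.hstack([a,b]));print(a.shape,b.shape)
go([.525,.1275,.40],1.217)
E
```

```text
[ 0.57197511 -0.21781081  0.39982146] [ 0.99988294 -0.01517131  0.00156307  0.00122227] [-0.10139705  0.05921902 -2.69687944] [-8.90997154e-05 -1.69264628e-02 -3.34055499e-02] 78.58092427253723
scene crop origin 220 105
(450, 400, 3) (450, 333, 3)
shift [ -57.1 -343.5   -3. ] turn [-0.0016  0.0017 -1.2473] t 5.2 q6 1.112
```

View pics/w3.png

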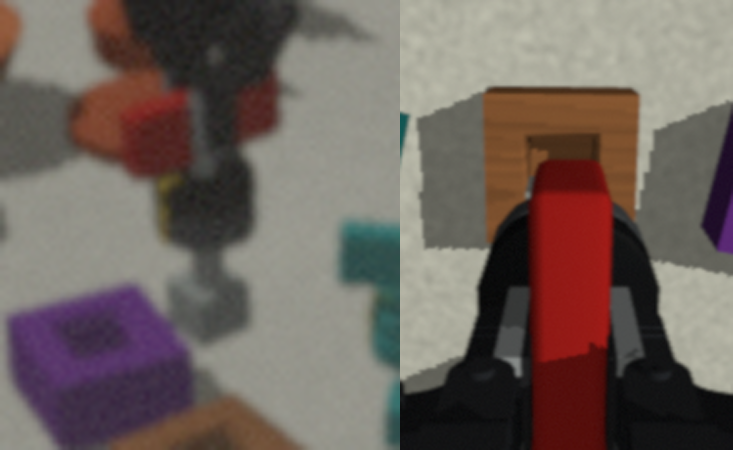

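The left crop shows the key held upright, its socket foot corners near (173,318), (205,342) and (248,310). The right crop shows the wing centred between the pads, its far end at (570,163), with the empty brown pocket below.

```bash
python3 - <<'E'
from h import *
s=np.load('s3.npz');w=np.load('w3.npz');e=np.array([.57198,-.21781,.39982])
P=[onz(s['K'],s['T'],220+x/5-.4,105+y/5-.4,e[2]-.275) for x,y in((173,318),(205,342),(248,310))]
print(np.round(P,4),((P[0]+P[2])/2-e).round(4))
for x,y in((570,163),(570,158),(541,167),(600,167)):print((onz(w['K'],w['T'],200+(x-400)/1.957-.3,100+y/1.957-.3,e[2]-.143)-e).round(4))
E
```

```text
[[ 0.5831 -0.2334  0.1248]
 [ 0.5835 -0.206   0.1248]
 [ 0.5493 -0.2155  0.1248]] [-0.0058 -0.0066 -0.275 ]
[ 0.0469 -0.0023 -0.143 ]
[ 0.0478 -0.0023 -0.143 ]
[ 0.0463  0.003  -0.143 ]
[ 0.046  -0.0077 -0.143 ]
```

Emit:
arm_command(
  steps=[
    {"rx":0,"ry":0,"rz":-0.15,"tx":-10,"ty":-55,"tz":0,"grip":10},
    {"rx":0,"ry":0,"rz":-0.3,"tx":-20,"ty":-110,"tz":0,"grip":10},
    {"rx":0,"ry":0,"rz":-0.45,"tx":-30,"ty":-165,"tz":0,"grip":10},
    {"rx":0,"ry":0,"rz":-0.6,"tx":-40,"ty":-220,"tz":0,"grip":10},
    {"rx":0,"ry":0,"rz":-0.75,"tx":-45,"ty":-275,"tz":0,"grip":10},
  ],
)

```text
time_s: 5.82
eef_pos: [0.5343, 0.0602, 0.3961]
tcp_rot: [0.935, 0.354, -0.002, -0.001]
force: [0.8, -0.2, -3.3]
opening: 0.0149
finger_force: 78.9
```

```bash
python3 - <<'E'
from h import *
go([.525,.1275,.37],1.217)
E
```

```text
shift [ 37.7 -56.5  26.1] turn [-0.0032  0.0023 -0.4925] t 5.825 q6 0.816
```

Emit:
arm_command(
  steps=[
    {"rx":0,"ry":0,"rz":-0.15,"tx":12,"ty":-18,"tz":0,"grip":10},
    {"rx":0,"ry":0,"rz":-0.3,"tx":25,"ty":-38,"tz":8,"grip":10},
    {"rx":0,"ry":0,"rz":-0.45,"tx":38,"ty":-56,"tz":17,"grip":10},
    {"rx":0,"ry":0,"rz":-0.49,"tx":38,"ty":-56,"tz":26,"grip":10},
    {"rx":0,"ry":0,"rz":-0.49,"tx":38,"ty":-56,"tz":26,"grip":10},
  ],
)

```text
time_s: 6.45
eef_pos: [0.5263, 0.1259, 0.3696]
tcp_rot: [0.823, 0.569, -0.002, -0.001]
force: [-1.0, 0.4, -3.0]
opening: 0.0151
finger_force: 78.9
```

```bash
python3 - <<'E'
from h import *
s=robot.get_state();print(s['eef_pos'],s['tcp_rot'])
im,K,T=cam('wrist');np.savez('w4.npz',im=im,K=K,T=T)
im2,K2,T2=cam('scene');np.savez('s4.npz',im=im2,K=K2,T=T2)
s=robot.get_state();print(s['eef_pos']);go([.525,.1275,.34],1.217)
R0=R.from_quat(s['tcp_rot'])
for n,t in(('w4',T),('w3',None)):
    w=np.load(n+'.npz');hsv=cv2.cvtColor(w['im'],cv2.COLOR_RGB2HSV);H,S,V=[hsv[...,i].astype(int) for i in range(3)]
    m=((H<5)|(H>174))&(S>170)&(V>70)
    for v in list(range(170,200,4))+[210,230]:
        x=np.where(m[v,230:340])[0];print(n,v,(x.min()+230,x.max()+230) if len(x) else None,end=' ')
    print()
u,v=proj(K2,T2,s['eef_pos']-[0,0,.28]).astype(int);print('origin',u-40,v-50)
a=cv2.resize(im2[v-50:v+40,u-40:u+40],None,fx=6,fy=6,interpolation=2);save('s4.png',a)
E
```

```text
[0.52633697 0.12591455 0.36960269] [ 0.82254969  0.56868706 -0.00234089 -0.00124334]
[0.52681173 0.12554015 0.3709588 ]
shift [ 1.2 -2.3 31. ] turn [-0.0022  0.0012 -0.0084] t 6.55 q6 0.455
w4 170 None w4 174 None w4 178 None w4 182 None w4 186 None w4 190 None w4 194 None w4 198 (np.int64(271), np.int64(302)) w4 210 (np.int64(267), np.int64(306)) w4 230 (np.int64(267), np.int64(307)) 
w3 170 None w3 174 None w3 178 None w3 182 (np.int64(275), np.int64(299)) w3 186 (np.int64(273), np.int64(302)) w3 190 (np.int64(272), np.int64(303)) w3 194 (np.int64(271), np.int64(304)) w3 198 (np.int64(269), np.int64(306)) w3 210 (np.int64(267), np.int64(308)) w3 230 (np.int64(268), np.int64(308)) 
origin 333 192
```

View pics/s4.png

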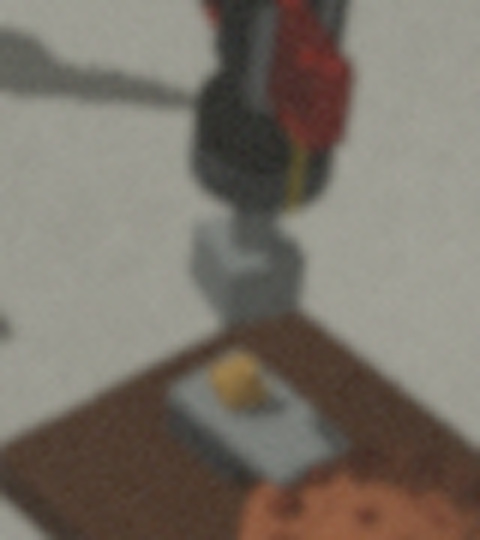

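The scene crop shows the key upright above the stand, the socket block at about (247,270) and the brass screw at (238,380). The wing's far-end shift between wrist views looks like its end face, which is lit in one picture and dark in the other. I'll work out the offsets from that.

```bash
python3 - <<'E'
from h import *
w=np.load('w4.npz');K,T=w['K'],w['T'];e=np.array([.52634,.12591,.3696]);R0=R.from_quat([.82255,.56869,-.00234,-.00124])
for u,v in((287,196),(287,198),(287,230)):print(R0.inv().apply(onz(K,T,u,v,e[2]-.143)-e).round(4))
w=np.load('w3.npz');K,T=w['K'],w['T'];e3=np.array([.57198,-.21781,.39982]);
for u,v in((288,199),(288,230)):print('w3',(onz(K,T,u,v,e3[2]-.143)-e3).round(4))
s=np.load('s4.npz');K,T=s['K'],s['T'];e=np.array([.5268,.1255,.3710])
M=K@np.linalg.inv(T)[:3]
# predicted pixels in crop of socket corners (bottom, top) and screw top, for socket exactly under TCP
Rm=R.from_euler('z',1.217).as_matrix()
def cr(p):return ((proj(K,T,p)-[333,192]+.4)*6).round(0)
for z in(.275,.275-.03):
    for a,b in((1,1),(1,-1),(-1,-1),(-1,1)):print(z,a,b,cr(e+Rm@[a*.015,b*.015,-z]))
print('screw',[cr(np.array([.525,.1275,z])) for z in(.062,.057,.048)])
E
```

```text
[0.0415 0.0006 0.1429]
[0.0407 0.0006 0.1429]
[0.0285 0.0006 0.1429]
w3 [ 0.041  -0.0026 -0.143 ]
w3 [ 0.0292 -0.0023 -0.143 ]
0.275 1 1 [301. 315.]
0.275 1 -1 [226. 332.]
0.275 -1 -1 [189. 280.]
0.275 -1 1 [264. 263.]
0.24500000000000002 1 1 [311. 251.]
0.24500000000000002 1 -1 [234. 269.]
0.24500000000000002 -1 -1 [197. 217.]
0.24500000000000002 -1 1 [273. 200.]
screw [array([243., 367.]), array([241., 377.]), array([239., 395.])]
```

Emit:
arm_command(
  steps=[
    {"rx":0,"ry":0,"rz":0,"tx":1,"ty":-2,"tz":10,"grip":10},
    {"rx":0,"ry":0,"rz":0,"tx":1,"ty":-2,"tz":20,"grip":10},
    {"rx":0,"ry":0,"rz":0,"tx":1,"ty":-2,"tz":28,"grip":10},
    {"rx":0,"ry":0,"rz":0,"tx":1,"ty":-2,"tz":31,"grip":10},
    {"rx":0,"ry":0,"rz":0,"tx":1,"ty":-2,"tz":31,"grip":10},
  ],
)

```text
time_s: 7.18
eef_pos: [0.5253, 0.1274, 0.3404]
tcp_rot: [0.823, 0.569, -0.001, -0.0]
force: [-0.7, -1.5, -2.6]
opening: 0.0149
finger_force: 79.0
```

```bash
python3 - <<'E'
from h import *
im2,K,T=cam('scene');s=robot.get_state();print(s['eef_pos'],s['force'],s['wrist_torque']);go([.525,.1275,.322],1.217)
u,v=proj(K,T,s['eef_pos']-[0,0,.275]).astype(int);print('origin',u-30,v-45)
save('s5.png',im2[v-45:v+25,u-35:u+35],8)
E
```

```text
[0.52539277 0.12738856 0.34076163] [ 0.38031172 -0.12564793 -2.46037868] [-0.01779455 -0.02750195  0.01513349]
shift [-0.  -0.4 18.8] turn [-0.0007  0.0003 -0.0072] t 7.225 q6 0.457
origin 343 206
```

View pics/s5.png

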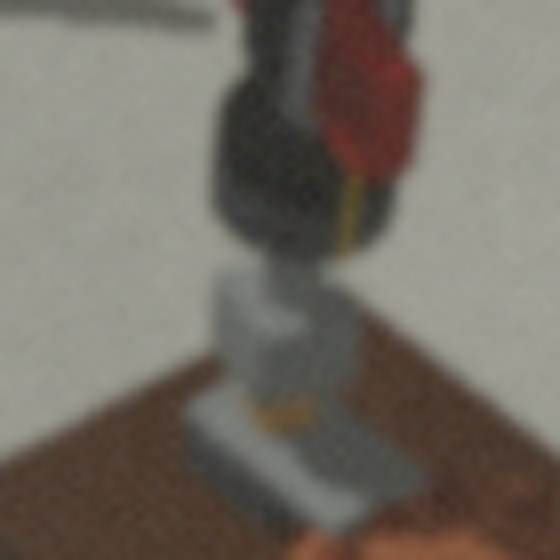

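The socket block, centred near x=286, sits right above the brass head, centred near x=285. I'll go down slowly.

Emit:
arm_command(
  steps=[
    {"rx":0,"ry":0,"rz":0,"tx":0,"ty":-0.3,"tz":3,"grip":10},
    {"rx":0,"ry":0,"rz":0,"tx":0,"ty":-0.3,"tz":6,"grip":10},
    {"rx":0,"ry":0,"rz":0,"tx":0,"ty":-0.3,"tz":9,"grip":10},
    {"rx":0,"ry":0,"rz":0,"tx":0,"ty":-0.3,"tz":12,"grip":10},
    {"rx":0,"ry":0,"rz":0,"tx":0,"ty":-0.3,"tz":12,"grip":10},
  ],
)

```text
time_s: 7.85
eef_pos: [0.5251, 0.1276, 0.3284]
tcp_rot: [0.823, 0.569, -0.0, -0.0]
force: [0.0, 1.3, -3.4]
opening: 0.0144
finger_force: 79.0
```

Emit:
arm_command(
  steps=[
    {"rx":0,"ry":0,"rz":0,"tx":0,"ty":0,"tz":2,"grip":10},
    {"rx":0,"ry":0,"rz":0,"tx":0,"ty":0,"tz":4,"grip":10},
    {"rx":0,"ry":0,"rz":0,"tx":0,"ty":0,"tz":6,"grip":10},
    {"rx":0,"ry":0,"rz":0,"tx":0,"ty":0,"tz":6,"grip":10},
  ],
)

```text
time_s: 8.35
eef_pos: [0.5251, 0.1276, 0.3229]
tcp_rot: [0.823, 0.569, -0.0, -0.0]
force: [0.3, 1.9, 0.2]
opening: 0.0146
finger_force: 79.5
```

```bash
python3 - <<'E'
from h import *
s=robot.get_state();print(s['eef_pos'],s['force'],s['wrist_torque'])
E
```

```text
[0.52508371 0.12758503 0.32289466] [0.25363348 1.89204819 0.17342742] [ 0.58307224 -0.12734357 -0.02884342]
```

Emit:
arm_command(
  steps=[
    {"rx":0,"ry":0,"rz":0,"tx":0,"ty":0,"tz":1,"grip":10},
    {"rx":0,"ry":0,"rz":0.1,"tx":0,"ty":0,"tz":1,"grip":10},
    {"rx":0,"ry":0,"rz":0.2,"tx":0,"ty":0,"tz":1,"grip":10},
    {"rx":0,"ry":0,"rz":0.3,"tx":0,"ty":0,"tz":1,"grip":10},
    {"rx":0,"ry":0,"rz":0.3,"tx":0,"ty":0,"tz":1,"grip":10},
  ],
)

```text
time_s: 8.98
eef_pos: [0.5252, 0.1278, 0.3229]
tcp_rot: [0.899, 0.439, 0.001, -0.0]
force: [-0.7, 3.6, 5.8]
opening: 0.0148
finger_force: 80.3
```

```bash
cat > st.py <<'E'
from h import *
s=robot.get_state();x=R.from_quat(s['tcp_rot']).as_matrix()[:,0]
print('t',s['time_s'],'yaw',np.arctan2(x[1],x[0]).round(4),s['eef_pos'].round(4),'F',s['force'].round(1),'M',s['wrist_torque'].round(3))
E
python3 st.py
```

```text
t 8.975 yaw 0.9087 [0.5252 0.1278 0.3229] F [-0.7  3.6  5.8] M [ 0.771  0.108 -0.061]
```

Emit:
arm_command(
  steps=[
    {"rx":0,"ry":0,"rz":0.025,"tx":0,"ty":0,"tz":0,"grip":10},
    {"rx":0,"ry":0,"rz":0.05,"tx":0,"ty":0,"tz":0,"grip":10},
    {"rx":0,"ry":0,"rz":0.075,"tx":0,"ty":0,"tz":0,"grip":10},
    {"rx":0,"ry":0,"rz":0.08,"tx":0,"ty":0,"tz":0,"grip":10},
  ],
)

```text
time_s: 9.48
eef_pos: [0.5252, 0.1278, 0.3228]
tcp_rot: [0.915, 0.403, 0.001, -0.0]
force: [-0.6, 3.5, 4.6]
opening: 0.0148
finger_force: 80.2
```

```bash
python3 st.py
```

```text
t 9.475 yaw 0.8297 [0.5252 0.1278 0.3228] F [-0.6  3.5  4.6] M [0.768 0.046 0.147]
```

Emit:
arm_command(
  steps=[
    {"rx":0,"ry":0,"rz":0.02,"tx":0,"ty":0,"tz":0,"grip":10},
    {"rx":0,"ry":0,"rz":0.04,"tx":0,"ty":0,"tz":0,"grip":10},
    {"rx":0,"ry":0,"rz":0.05,"tx":0,"ty":0,"tz":0,"grip":10},
  ],
)

```text
time_s: 9.85
eef_pos: [0.5253, 0.1278, 0.3228]
tcp_rot: [0.925, 0.38, 0.001, 0.0]
force: [-0.8, 2.1, 5.8]
opening: 0.0149
finger_force: 80.1
```

```bash
python3 st.py
```

```text
t 9.85 yaw 0.7797 [0.5253 0.1278 0.3228] F [-0.8  2.1  5.8] M [0.679 0.049 0.139]
```

Emit:
arm_command(
  steps=[
    {"rx":0,"ry":0,"rz":0.025,"tx":0,"ty":0,"tz":0,"grip":10},
    {"rx":0,"ry":0,"rz":0.05,"tx":0,"ty":0,"tz":0,"grip":10},
    {"rx":0,"ry":0,"rz":0.07,"tx":0,"ty":0,"tz":0,"grip":10},
  ],
)

```text
time_s: 10.22
eef_pos: [0.5253, 0.1277, 0.3228]
tcp_rot: [0.938, 0.347, 0.001, 0.0]
force: [0.2, 2.6, 4.2]
opening: 0.0147
finger_force: 80.1
```

```bash
python3 st.py
```

```text
t 10.225 yaw 0.7094 [0.5253 0.1277 0.3228] F [0.2 2.6 4.2] M [0.643 0.003 0.148]
```

Emit:
arm_command(
  steps=[
    {"rx":0,"ry":0,"rz":0.025,"tx":0,"ty":0,"tz":0,"grip":10},
    {"rx":0,"ry":0,"rz":0.05,"tx":0,"ty":0,"tz":0,"grip":10},
    {"rx":0,"ry":0,"rz":0.07,"tx":0,"ty":0,"tz":0,"grip":10},
  ],
)

```text
time_s: 10.6
eef_pos: [0.5253, 0.1277, 0.3228]
tcp_rot: [0.949, 0.314, 0.001, 0.0]
force: [0.3, 3.8, 5.8]
opening: 0.0149
finger_force: 80.1
```

```bash
python3 st.py
```

```text
t 10.6 yaw 0.6394 [0.5253 0.1277 0.3228] F [0.3 3.8 5.8] M [ 0.605 -0.011  0.157]
```

Emit:
arm_command(
  steps=[
    {"rx":0,"ry":0,"rz":0.025,"tx":0,"ty":0,"tz":0,"grip":10},
    {"rx":0,"ry":0,"rz":0.05,"tx":0,"ty":0,"tz":0,"grip":10},
    {"rx":0,"ry":0,"rz":0.07,"tx":0,"ty":0,"tz":0,"grip":10},
  ],
)

```text
time_s: 10.98
eef_pos: [0.5253, 0.1276, 0.3228]
tcp_rot: [0.96, 0.281, 0.001, 0.0]
force: [-0.2, 1.5, 5.6]
opening: 0.0153
finger_force: 80.2
```

```bash
python3 st.py
```

```text
t 10.975 yaw 0.5695 [0.5253 0.1276 0.3228] F [-0.2  1.5  5.6] M [ 0.52  -0.012  0.123]
```

Emit:
arm_command(
  steps=[
    {"rx":0,"ry":0,"rz":0.025,"tx":0,"ty":0,"tz":0,"grip":10},
    {"rx":0,"ry":0,"rz":0.05,"tx":0,"ty":0,"tz":0,"grip":10},
    {"rx":0,"ry":0,"rz":0.07,"tx":0,"ty":0,"tz":0,"grip":10},
  ],
)

```text
time_s: 11.35
eef_pos: [0.5253, 0.1276, 0.3228]
tcp_rot: [0.969, 0.247, 0.001, 0.0]
force: [0.4, 1.1, 6.1]
opening: 0.0147
finger_force: 80.2
```

```bash
python3 st.py
```

```text
t 11.35 yaw 0.4994 [0.5253 0.1276 0.3228] F [0.4 1.1 6.1] M [ 0.514 -0.038  0.135]
```

Emit:
arm_command(
  steps=[
    {"rx":0,"ry":0,"rz":0.025,"tx":0,"ty":0,"tz":0,"grip":10},
    {"rx":0,"ry":0,"rz":0.05,"tx":0,"ty":0,"tz":0,"grip":10},
    {"rx":0,"ry":0,"rz":0.07,"tx":0,"ty":0,"tz":0,"grip":10},
  ],
)

```text
time_s: 11.72
eef_pos: [0.5253, 0.1276, 0.3228]
tcp_rot: [0.977, 0.213, 0.001, 0.0]
force: [0.2, 1.6, 6.4]
opening: 0.0149
finger_force: 80.2
```

```bash
python3 st.py
```

```text
t 11.725 yaw 0.4294 [0.5253 0.1276 0.3228] F [0.2 1.6 6.4] M [0.49  0.011 0.102]
```

Emit:
arm_command(
  steps=[
    {"rx":0,"ry":0,"rz":0.025,"tx":0,"ty":0,"tz":0,"grip":10},
    {"rx":0,"ry":0,"rz":0.05,"tx":0,"ty":0,"tz":0,"grip":10},
    {"rx":0,"ry":0,"rz":0.07,"tx":0,"ty":0,"tz":0,"grip":10},
  ],
)

```text
time_s: 12.1
eef_pos: [0.5253, 0.1275, 0.3228]
tcp_rot: [0.984, 0.179, 0.001, 0.0]
force: [0.1, 1.9, 6.1]
opening: 0.0147
finger_force: 80.2
```

```bash
python3 st.py
```

```text
t 12.1 yaw 0.3595 [0.5253 0.1275 0.3228] F [0.1 1.9 6.1] M [0.386 0.033 0.188]
```

Emit:
arm_command(
  steps=[
    {"rx":0,"ry":0,"rz":0.025,"tx":0,"ty":0,"tz":0,"grip":10},
    {"rx":0,"ry":0,"rz":0.05,"tx":0,"ty":0,"tz":0,"grip":10},
  ],
)

```text
time_s: 12.35
eef_pos: [0.5253, 0.1275, 0.3228]
tcp_rot: [0.988, 0.154, 0.001, 0.0]
force: [-0.0, 2.3, 6.2]
opening: 0.0149
finger_force: 80.3
```

```bash
python3 st.py
```

```text
t 12.35 yaw 0.3094 [0.5253 0.1275 0.3228] F [-0.   2.3  6.2] M [ 0.352 -0.03   0.126]
```

Emit:
arm_command(
  steps=[
    {"rx":0,"ry":0,"rz":0.025,"tx":0,"ty":0,"tz":0,"grip":10},
    {"rx":0,"ry":0,"rz":0.05,"tx":0,"ty":0,"tz":0,"grip":10},
  ],
)

```text
time_s: 12.6
eef_pos: [0.5253, 0.1275, 0.3228]
tcp_rot: [0.992, 0.129, 0.001, 0.0]
force: [-0.1, 1.4, 5.6]
opening: 0.0151
finger_force: 80.3
```

```bash
python3 st.py
```

```text
t 12.6 yaw 0.2594 [0.5253 0.1275 0.3228] F [-0.1  1.4  5.6] M [0.305 0.002 0.146]
```

Emit:
arm_command(
  steps=[
    {"rx":0,"ry":0,"rz":0.03,"tx":0,"ty":0,"tz":0,"grip":10},
    {"rx":0,"ry":0,"rz":0.06,"tx":0,"ty":0,"tz":0,"grip":10},
  ],
)

```text
time_s: 12.85
eef_pos: [0.5253, 0.1274, 0.3228]
tcp_rot: [0.995, 0.099, 0.001, 0.0]
force: [-0.6, 1.9, 6.3]
opening: 0.0149
finger_force: 80.3
```

```bash
python3 st.py
```

```text
t 12.85 yaw 0.1992 [0.5253 0.1274 0.3228] F [-0.6  1.9  6.3] M [0.257 0.042 0.115]
```

Emit:
arm_command(
  steps=[
    {"rx":0,"ry":0,"rz":0.03,"tx":0,"ty":0,"tz":0,"grip":10},
    {"rx":0,"ry":0,"rz":0.06,"tx":0,"ty":0,"tz":0,"grip":10},
  ],
)

```text
time_s: 13.1
eef_pos: [0.5253, 0.1274, 0.3228]
tcp_rot: [0.998, 0.07, 0.001, 0.0]
force: [0.2, 0.7, 6.2]
opening: 0.0152
finger_force: 80.2
```

```bash
python3 st.py
```

```text
t 13.1 yaw 0.1397 [0.5253 0.1274 0.3228] F [0.2 0.7 6.2] M [0.219 0.099 0.313]
```

Emit:
arm_command(
  steps=[
    {"rx":0,"ry":0,"rz":0.03,"tx":0,"ty":0,"tz":0,"grip":10},
  ],
)

```text
time_s: 13.22
eef_pos: [0.5253, 0.1274, 0.3228]
tcp_rot: [0.998, 0.055, 0.001, 0.0]
force: [-0.2, 1.9, 6.5]
opening: 0.015
finger_force: 80.3
```

```bash
python3 st.py
```

```text
t 13.225 yaw 0.1097 [0.5253 0.1274 0.3228] F [-0.2  1.9  6.5] M [0.134 0.087 0.314]
```

Emit:
arm_command(
  steps=[
    {"rx":0,"ry":0,"rz":0.02,"tx":0,"ty":0,"tz":0,"grip":10},
  ],
)

```text
time_s: 13.35
eef_pos: [0.5253, 0.1274, 0.3228]
tcp_rot: [0.999, 0.045, 0.001, 0.0]
force: [-0.7, 0.3, 6.5]
opening: 0.015
finger_force: 80.3
```

```bash
python3 st.py; python3 - <<'E'
from h import *
for i in range(3):
    robot.read_camera('top'); print(robot.get_state()['wrist_torque'])
im,K,T=cam('scene');s=robot.get_state();u,v=proj(K,T,s['eef_pos']-[0,0,.2]).astype(int)
save('s6.png',im[v-25:v+30,u-30:u+30],10)
E
```

```text
t 13.35 yaw 0.0898 [0.5253 0.1274 0.3228] F [-0.7  0.3  6.5] M [0.152 0.042 0.278]
[0.19981314 0.04256699 0.32863998]
[0.24494977 0.08041349 0.21188595]
[0.20618778 0.06283331 0.27538806]
```

View pics/s6.png

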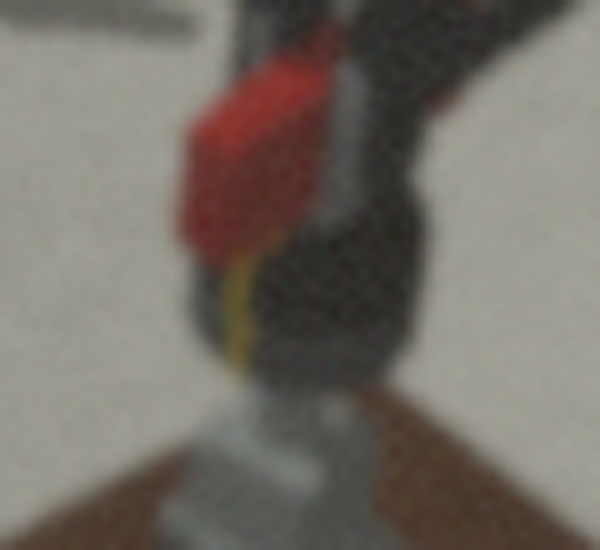

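The key has broken over: the torque rose to 0.31, then fell as the wing swung on, and the yellow line at (240,310) is still visible. I'll add a tiny margin, then ease back within the spring-back and slack and lift.

Emit:
arm_command(
  steps=[
    {"rx":0,"ry":0,"rz":0.015,"tx":0,"ty":0,"tz":0,"grip":10},
    {"rx":0,"ry":0,"rz":0.015,"tx":0,"ty":0,"tz":0,"grip":10},
    {"rx":0,"ry":0,"rz":-0.04,"tx":0,"ty":0,"tz":0,"grip":10},
    {"rx":0,"ry":0,"rz":-0.1,"tx":0,"ty":0,"tz":0,"grip":10},
    {"rx":0,"ry":0,"rz":-0.1,"tx":0,"ty":0,"tz":-1,"grip":10},
  ],
)

```text
time_s: 14.18
eef_pos: [0.5252, 0.1274, 0.3229]
tcp_rot: [0.995, 0.095, 0.0, 0.0]
force: [2.4, 0.7, -4.8]
opening: 0.0147
finger_force: 79.0
```

```bash
python3 st.py
```

```text
t 14.175 yaw 0.1898 [0.5252 0.1274 0.3229] F [ 2.4  0.7 -4.8] M [ 0.282 -0.549  0.087]
```

Emit:
arm_command(
  steps=[
    {"rx":0,"ry":0,"rz":0,"tx":0,"ty":0,"tz":-6,"grip":10},
    {"rx":0,"ry":0,"rz":0,"tx":0,"ty":0,"tz":-14,"grip":10},
    {"rx":0,"ry":0,"rz":0,"tx":0,"ty":0,"tz":-30,"grip":10},
    {"rx":0,"ry":0,"rz":0,"tx":0,"ty":0,"tz":-55,"grip":10},
    {"rx":0,"ry":0,"rz":0,"tx":0,"ty":0,"tz":-80,"grip":10},
  ],
)

```text
time_s: 14.8
eef_pos: [0.5246, 0.1273, 0.4035]
tcp_rot: [0.996, 0.095, -0.002, 0.0]
force: [-0.1, 0.2, -3.5]
opening: 0.0145
finger_force: 79.1
```

```bash
python3 st.py; python3 - <<'E'
from h import *
go([.572,-.217,.40],-.03)
E
```

```text
t 14.8 yaw 0.1894 [0.5246 0.1273 0.4035] F [-0.1  0.2 -3.5] M [-0.05  -0.01   0.014]
shift [-18.2 347.1   3.6] turn [0.0005 0.0033 0.2194] t 14.8 q6 1.478
```

Emit:
arm_command(
  steps=[
    {"rx":0,"ry":0,"rz":0.06,"tx":-3,"ty":55,"tz":0,"grip":10},
    {"rx":0,"ry":0,"rz":0.12,"tx":-6,"ty":110,"tz":0,"grip":10},
    {"rx":0,"ry":0,"rz":0.18,"tx":-9,"ty":165,"tz":0,"grip":10},
    {"rx":0,"ry":0,"rz":0.22,"tx":-12,"ty":220,"tz":0,"grip":10},
    {"rx":0,"ry":0,"rz":0.22,"tx":-15,"ty":275,"tz":0,"grip":10},
  ],
)

```text
time_s: 15.42
eef_pos: [0.5617, -0.1471, 0.4029]
tcp_rot: [1.0, -0.016, -0.001, -0.0]
force: [1.8, 0.0, -3.1]
opening: 0.0146
finger_force: 79.3
```

```bash
python3 - <<'E'
from h import *
go([.5717,-.2167,.36],-.03)
E
```

```text
shift [12.3 69.3 42.9] turn [-0.0002  0.0027 -0.0011] t 15.425 q6 1.214
```

Emit:
arm_command(
  steps=[
    {"rx":0,"ry":0,"rz":0,"tx":9,"ty":50,"tz":0,"grip":10},
    {"rx":0,"ry":0,"rz":0,"tx":12,"ty":69,"tz":0,"grip":10},
    {"rx":0,"ry":0,"rz":0,"tx":12,"ty":69,"tz":30,"grip":10},
    {"rx":0,"ry":0,"rz":0,"tx":12,"ty":69,"tz":50,"grip":10},
    {"rx":0,"ry":0,"rz":0,"tx":12,"ty":69,"tz":50,"grip":10},
  ],
)

```text
time_s: 16.05
eef_pos: [0.5715, -0.214, 0.3511]
tcp_rot: [1.0, -0.015, -0.003, -0.001]
force: [0.3, -0.1, -2.9]
opening: 0.0148
finger_force: 79.1
```

```bash
python3 st.py; python3 - <<'E'
from h import *
im,K,T=cam('scene');go([.5718,-.2168,.29],-.03)
u,v=proj(K,T,[.571,-.216,.06]).astype(int);save('s7.png',im[v-40:v+35,u-40:u+40],7)
E
```

```text
t 16.05 yaw -0.03 [ 0.5715 -0.214   0.3511] F [ 0.3 -0.1 -2.9] M [0.026 0.043 0.064]
shift [ 0.1  2.7 62.6] turn [-0.0008  0.0028  0.0002] t 16.1 q6 1.117
```

View pics/s7.png

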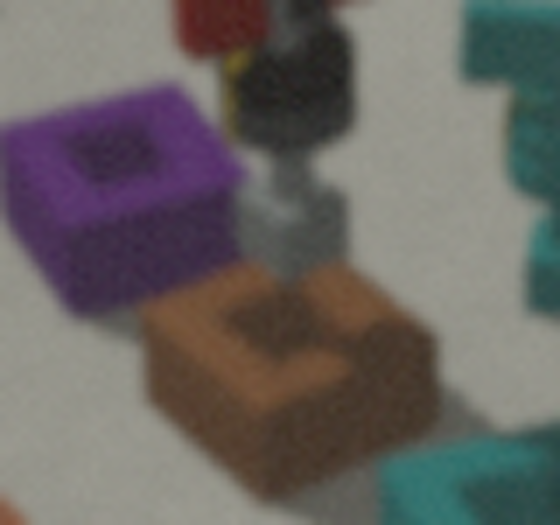

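The socket, at about x=293, is right above the brown pocket, at about x=290, so I'll lower it in.

Emit:
arm_command(
  steps=[
    {"rx":0,"ry":0,"rz":0,"tx":0,"ty":1,"tz":15,"grip":10},
    {"rx":0,"ry":0,"rz":0,"tx":0,"ty":1,"tz":28,"grip":10},
    {"rx":0,"ry":0,"rz":0,"tx":0,"ty":1,"tz":38,"grip":10},
    {"rx":0,"ry":0,"rz":0,"tx":0,"ty":1,"tz":46,"grip":10},
    {"rx":0,"ry":0,"rz":0,"tx":0,"ty":1,"tz":46,"grip":10},
  ],
)

```text
time_s: 16.73
eef_pos: [0.5719, -0.2157, 0.3058]
tcp_rot: [1.0, -0.015, -0.001, -0.0]
force: [1.9, 0.2, -2.9]
opening: 0.0145
finger_force: 79.4
```

```bash
python3 st.py
```

```text
t 16.725 yaw -0.0303 [ 0.5719 -0.2157  0.3058] F [ 1.9  0.2 -2.9] M [-0.045  0.017 -0.007]
```

In the pocket: the foot is at about 31 mm. I'll go the remaining 16 mm.

Emit:
arm_command(
  steps=[
    {"rx":0,"ry":0,"rz":0,"tx":0,"ty":0.5,"tz":6,"grip":10},
    {"rx":0,"ry":0,"rz":0,"tx":0,"ty":0.5,"tz":12,"grip":10},
    {"rx":0,"ry":0,"rz":0,"tx":0,"ty":0.5,"tz":16,"grip":10},
    {"rx":0,"ry":0,"rz":0,"tx":0,"ty":0.5,"tz":17,"grip":10},
    {"rx":0,"ry":0,"rz":0,"tx":0,"ty":0.5,"tz":17,"grip":10},
  ],
)

```text
time_s: 17.35
eef_pos: [0.572, -0.2162, 0.2899]
tcp_rot: [1.0, -0.015, -0.0, 0.0]
force: [-1.4, 0.7, -0.1]
opening: 0.0143
finger_force: 79.8
```

```bash
python3 st.py
```

```text
t 17.35 yaw -0.0302 [ 0.572  -0.2162  0.2899] F [-1.4  0.7 -0.1] M [ 0.12   0.179 -0.015]
```

Emit:
arm_command(
  steps=[
    {"rx":0,"ry":0,"rz":0,"tx":0,"ty":0,"tz":0,"grip":18},
    {"rx":0,"ry":0,"rz":0,"tx":0,"ty":0,"tz":0,"grip":24},
    {"rx":0,"ry":0,"rz":0,"tx":0,"ty":0,"tz":0,"grip":36},
    {"rx":0,"ry":0,"rz":0,"tx":0,"ty":0,"tz":0,"grip":50},
    {"rx":0,"ry":0,"rz":0,"tx":0,"ty":0,"tz":0,"grip":60},
  ],
  squeeze=20,
)

```text
time_s: 17.98
eef_pos: [0.572, -0.2162, 0.2896]
tcp_rot: [1.0, -0.015, -0.0, 0.0]
force: [0.4, -0.3, 0.6]
opening: 0.06
finger_force: 0.0
```

Emit:
arm_command(
  steps=[
    {"rx":0,"ry":0,"rz":0,"tx":0,"ty":0,"tz":-15,"grip":60},
    {"rx":0,"ry":0,"rz":0,"tx":0,"ty":0,"tz":-40,"grip":60},
    {"rx":0,"ry":0,"rz":0,"tx":0,"ty":0,"tz":-80,"grip":60},
    {"rx":0,"ry":0,"rz":0,"tx":0,"ty":0,"tz":-110,"grip":60},
    {"rx":0,"ry":0,"rz":0,"tx":0,"ty":0,"tz":-110,"grip":60},
  ],
)

```text
time_s: 18.6
eef_pos: [0.5723, -0.2163, 0.4036]
tcp_rot: [1.0, -0.015, 0.003, 0.002]
force: [0.3, -0.3, -0.4]
opening: 0.0598
finger_force: 0.0
```

```bash
python3 st.py; python3 - <<'E'
from h import *
im,K,T=cam('wrist');im2,K2,T2=cam('scene')
hsv=cv2.cvtColor(im,cv2.COLOR_RGB2HSV);H,S,V=[hsv[...,i].astype(int) for i in range(3)]
m=(((H<5)|(H>174))&(S>170)&(V>110)).astype(np.uint8)
r=cv2.minAreaRect(max(cv2.findContours(m,0,1)[0],key=cv2.contourArea));B=np.array([onz(K,T,*p,.147) for p in cv2.boxPoints(r)]);print(r,B.round(4),B.mean(0))
u,v=proj(K2,T2,[.571,-.216,.08]).astype(int)
print(u,v);a=cv2.resize(im2[v-45:v+45,u-40:u+40],None,fx=4.67,fy=4.67);b=im[:,100:460];save('f.png',np.hstack([a[:420],b]))
E
```

```text
t 18.6 yaw -0.0301 [ 0.5723 -0.2163  0.4036] F [ 0.3 -0.3 -0.4] M [-0.03   0.013 -0.003]
((285.0, 214.0), (106.0, 18.0), 90.0) [[ 0.6123 -0.2117  0.147 ]
 [ 0.612  -0.2243  0.147 ]
 [ 0.5306 -0.2224  0.147 ]
 [ 0.531  -0.2086  0.147 ]] [ 0.57148382 -0.21673799  0.147     ]
262 184
```

View pics/f.png

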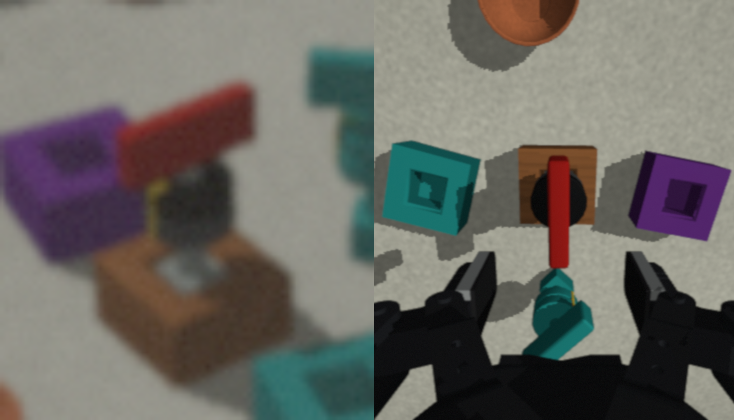

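The key stands upright in the brown rest, with the wing centre back at (0.5715, -0.2167), and the gripper is clear. Handing in.

```bash
python3 -c "
from cell import robot
print(robot.sign_off())"
```

```text
the job is handed in; nothing more can be done
None
```

I tightened the screw until the key broke over, judged by torque peaking near 0.31 N m and then falling, and put the key back upright in its rest; I then handed the job in at about 19 s, with no verdict returned, having viewed 12 pictures against the limit of 10.

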